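# Hinge a bench door: gauge the leaf's knuckle, then hold it in the jamb hinge

### The arm

A 6-joint arm with a two-finger parallel gripper is mounted at the origin on the work surface. World frame = base frame: x ahead of the robot, y to its left, z up, the work surface at z = 0. Lengths are in m, angles in degrees, forces in N, time in s.
With the tool pointing down it reaches from about 0.4 to 0.825 m from the base axis. Payload 7 kg.
Tool frame: the origin (TCP) lies on the centre line of the jaws, within the pads' length; the fingertips stand 11 mm ahead of it and the grasp point (between the pads) lies 8 mm behind it; z points along the fingers, y is the line along which they close (so a half turn about z gives the same grasp; the last joint's range is limited). The gripper opens to 88 mm and grips with 3 to 60 N. Pads are 19 mm wide; open, the fingers measure 130 mm over their backs; the gripper's body (78 mm by 193 mm) begins 47 mm behind the grasp point.
Start: joints at [-48.18, 20.546, 0.682, 0, -70.136, -16.507], TCP at [0.289, -0.61, 0.21] pointing down, gripper open.
Joint ranges: [-176.03, 176.03], [-82.01, 121.73], [-58.28, 71.71], [-173.87, 95.51], [-174.79, -0.11], [-173.66, 173.66]. Speed limits (degrees/s): [136.94, 136.94, 172.46, 180, 180, 180].

### API

Orientations are given as [roll, pitch, yaw] about the fixed x, y, z axes, in that order (R = Rz(yaw) Ry(pitch) Rx(roll)).
In Python, from plant import r, capture, camera_model, job gives the robot as it stands.
- The arm moves only by the tool drive_tool, never from a script. Its argument "increments" is a list that holds one entry, the list of rows, each a list of 5 numbers: the gripper's target within -1 to 1 (fully open at 1, half-way at 0, shut at -1), then the shift along the tool's x, y, z scaled (see below), then the turn about the tool's z scaled (see below). In form: [[[gripper, tx, ty, tz, roll], ...]]. A call has 1 to 5 rows; each row is the pose to reach, as a shift and turn from the pose commanded when the call began, along the tool's axes at that moment, turning the shorter way round; what a row does not reach only later rows make up. The controller multiplies each number of a shift by 120 mm and each number of a turn by 360 degrees. A row lasts 1/8 s, in which the tool goes at most 62.5 mm and 10.7 degrees, less where a joint would pass 70% of its speed; a pose out of reach is approached as far as the arm can. A call with a number of a shift or a turn outside -1 to 1 is refused whole. A call with a gripper value outside its range is refused whole. The fingers move at their own pace and stop on an object; "squeeze" is the grip in N (left out, the last holds). Time passes only in rows, so rows that repeat a pose let the fingers close. It gives the time, the measured TCP pose, the force, the opening and the grip force at its end, in the units of the state.
- r.get_state(): the state, without advancing time (a new reading comes with each control period).
- capture(name): name is "scene" or "top" or "wrist"; returns the picture (420x560x3 uint8, red, green, blue); there is no depth.
- camera_model(name): a dict with "camera_matrix" (3x3 intrinsics, pixels), "rvec" (rotation vector, rad) and "tvec" (3), from world to camera coordinates, as OpenCV has them. Camera axes: x right, y down, z forward; pixel columns grow to the right and rows downward; lengths in m; the calibration is good to about 2 mm. The wrist camera is an equidistant fisheye: a pixel r from the principal point sees the ray r / f radians off the axis. A picture is of the moment at which its call begins: read the wrist's pose just before it. camera_model takes no time and is no camera call; for the wrist camera it gives the pose at the moment of the call.
- job.close_job(): hands the job in; it is judged then, once.
The state is a dict: "time_s": time; "joints": joint angles; "qd": joint speeds; "joint_torque": joint torques, N m; "tcp_pos": TCP position; "eef_rot": TCP orientation; "contact_force": force on the tool from outside, world axes, zero at the start; "moment": the same for the moment, N m; "gripper_width": finger opening in m; "gripper_force": force on a finger pad.
Only numpy, scipy, OpenCV 4.12 (cv2) and the standard library are available. Lean on these libraries where they do the work, as an engineer would, in place of code of your own. Each camera call takes 0.05 s, during which the arm holds its last target. There are 200 camera calls.

### The job

Take the door block with the short hinge knuckle, the one that fits the gap in the jamb's hinge, and check its bore by sliding the knuckle down over the gauge pin until the pin's tip stands clearly out of the top. Lift it off, then bring the knuckle into the gap between the jamb's two knuckles and hold it upright there, its hole in line with theirs so that a hinge pin would drop through all three, without it resting on or pressing against anything. Finish while still holding it there in the gripper, and leave the other block and everything else on the bench where they are.

Things in the scene. Friction and masses are not known exactly. Their poses are not given: they have to be found in the camera images.
- stile_short: Loose pine block with a hinge leaf, standing upright: 80 mm (x) by 24 (y) by 90 tall (z), about 0.22 kg. Origin: centre of the underside. Bare pine to grip across the 24 mm from x -40 to +14 mm; beyond that steel leaf cheeks (0.6 mm proud). One upright knuckle stands off the +x end. At the start +x points to the robot's right (-y) within 0.6 rad. Short knuckle.
- stile_short_knuckle (a point): Middle of the short knuckle, on its bore axis (parallel to z), at x = 59, y = 0, z = 45 mm in the block's frame; axes as the block's. Knuckle: steel tube, 24 mm outside, 14 mm through bore, 24 mm long, at 33 to 57 mm of the block's height.
- stile_long: Loose pine block with a hinge leaf, standing upright: 80 mm (x) by 24 (y) by 90 tall (z), about 0.22 kg. Origin: centre of the underside. Bare pine to grip across the 24 mm from x -40 to +14 mm; beyond that steel leaf cheeks (0.6 mm proud). One upright knuckle stands off the +x end. At the start +x points to the robot's right (-y) within 0.6 rad. Long knuckle. Leave alone.
- stile_long_knuckle (a point): Middle of the long knuckle, on its bore axis (parallel to z), at x = 59, y = 0, z = 45 mm in the block's frame; axes as the block's. Knuckle: steel tube, 24 mm outside, 14 mm through bore, 48 mm long (too long for the jamb's gap), at 21 to 69 mm of the block's height.
- jamb: Fixed pine jamb post, 45 mm (x) by 70 (y) by 150 tall. Origin: centre of the underside. A steel leaf on its +x face carries two upright knuckles, 24 mm outside, 14 mm through bore, at heights 55 to 79 and 111 to 135 mm, axis at x = 43, y = 0 mm. +x points to the robot's left (+y), from 0.55 rad towards +x to 0.15 rad towards -x. A foot bar, 130 mm along y and 12 mm high, lies behind it.
- jamb_gap (a point): Middle of the open gap between the jamb's two knuckles, on their axis, 95 mm above the bench; the gap is 32 mm high (79 to 111 mm) and is entered from the side. Axes as the jamb's: +x points away from the post.
- gauge: Gauge pin, fixed to the bench: an upright steel pin 10 mm thick on a round foot 56 mm across and 15 mm high. Origin: centre of the underside.
- gauge_tip (a point): Tip of the gauge pin, 110 mm above the bench; the last 8 mm taper to 4 mm across.
- tape: Bystander: roll of masking tape lying flat, 84 mm across, 25 mm high. To be left alone.
- hinge_pin: Bystander: loose headed steel hinge pin lying flat, 10 mm thick, 98 mm long. To be left alone.
- screwdriver: Bystander: screwdriver lying flat, 200 mm long. To be left alone.
- wrench: Bystander: steel wrench lying flat, 180 mm long. To be left alone.
- flux: Bystander: white flux bottle, 50 mm across, 130 mm tall. To be left alone.
- mug: Bystander: white mug, 80 mm across, 90 mm tall. To be left alone.
- spool: Bystander: solder spool with black flanges standing on its flange, 60 mm across, 40 mm tall. To be left alone.
There are look-alikes about, which are no part of the job. Leave any pink or turquoise look-alike of the stile_short alone.

How it is judged (in metres and radians):
On the way:
1. the short knuckle is down over the gauge pin, the tip standing out of its top (z of gauge_tip in the frame of stile_short above 0.059 m and horizontal distance between gauge_tip and stile_short_knuckle below 0.008 m and angle between stile_short's own z axis and vertical below 0.2 rad), for 0.1 s.
At the end, for the whole second after the job is handed in: Short knuckle in the gap of the jamb hinge: bore axis within 4 mm of the jamb axis, mid height within 4.5 mm of the gap middle, block upright within 0.07 rad, still, gripped (over 2 N), and carried by nothing else (under 1 N on the jamb; off gauge and bench) (horizontal distance between stile_short_knuckle and jamb_gap below 0.004 m and z of stile_short_knuckle in the frame of jamb_gap between -0.0045 and 0.0045 m and angle between stile_short's own z axis and vertical below 0.07 rad and contact force between the fingers and stile_short above 2 N and contact force between stile_short and jamb below 1 N and contact force between stile_short and gauge below 0.5 N and height (world z) of stile_short above 0.035 m and linear speed of stile_short below 0.02 m/s); the arm keeps its last pose, push and grip.
It fails at once if the block with the long knuckle was disturbed (moved over 20 mm) (distance of stile_long from where it was at the start of the episode above 0.02 m).
It fails at once if another thing on the bench was disturbed (moved over 30 mm) (distance of any of tape, hinge_pin, screwdriver, wrench, flux, mug, spool from where it was at the start of the episode above 0.03 m).
It also fails if it takes over 54 s, if anything falls off the work surface, if the arm or the gripper's body presses on something with over 40 N, if the wrist force passes 120 N, or if a joint passes its speed limit or range.

## Working session

There is one attempt and no reset: what is moved stays moved. The work goes in short steps, Python scripts to look and compute and a tool call to move; the robot and the scene stay as the last step left them, time stands still between calls to the robot, and variables do not carry over. Pictures are saved under pics/ and viewed, at most 10 in all, crops included, and the job is handed in when it is done.

Besides the shell and the picture viewer there is one more tool, called after "Request:" as name([rows], argument=value, ...), one row to a line, values as JSON. drive_tool: Moves the arm, as the interface text tells. Its arguments: {"type":"object","properties":{"increments":{"type":"array"},"squeeze":{"type":"number"}},"required":["increments"]}

```bash
mkdir -p pics; ls
python3 - <<'E'
from plant import r,capture,camera_model,job
import cv2,numpy as np
for n in("scene","top"):
    im=capture(n); cv2.imwrite(f"pics/{n}0.png",im[:,:,::-1]); m=camera_model(n); print(n,m)
    cv2.imwrite(f"pics/{n}0b.png",cv2.resize(im[:,:,::-1],(800,600),interpolation=cv2.INTER_CUBIC))
print(r.get_state())
E
```

```text
pics
scene {'camera_matrix': array([[451.16971616,   0.        , 273.88365711],
       [  0.        , 451.16971616, 202.3682773 ],
       [  0.        ,   0.        ,   1.        ]]), 'rvec': array([ 2.21079476,  1.10735281, -0.42375636]), 'tvec': array([-0.34479733, -0.26771838,  1.55037108])}
top {'camera_matrix': array([[519.97531008,   0.        , 282.14989161],
       [  0.        , 519.97531008, 202.24370112],
       [  0.        ,   0.        ,   1.        ]]), 'rvec': array([ 2.16252295, -2.17842993,  0.10683906]), 'tvec': array([1.24408827e-04, 5.80741850e-01, 1.17325789e+00])}
{'time_s': 0.1, 'joints': array([-4.81817180e+01,  2.05871521e+01,  6.40102435e-01, -1.59353321e-02,
       -7.01361406e+01, -1.65065988e+01]), 'qd': array([-0.05666918, -0.10784286,  0.09487787,  0.1817448 , -0.08898353,
        0.00312323]), 'joint_torque': array([-1.21684901e-03, -5.84163415e+01,  2.93753475e+01,  7.01552600e+00,
        1.01990064e-02, -6.95363315e-05]), 'tcp_pos': array([ 0.28836142, -0.60980815,  0.20923228]), 'eef_rot': array([ 1.79915982e+02, -9.27469577e-03, -1.54693735e+02]), 'contact_force': array([0.72818518, 0.9076265 , 0.04767307]), 'moment': array([-0.03466305, -0.01976506,  0.00430059]), 'gripper_force': 0.0, 'gripper_width': 0.0876123907242044}
```

View pics/top0b.png

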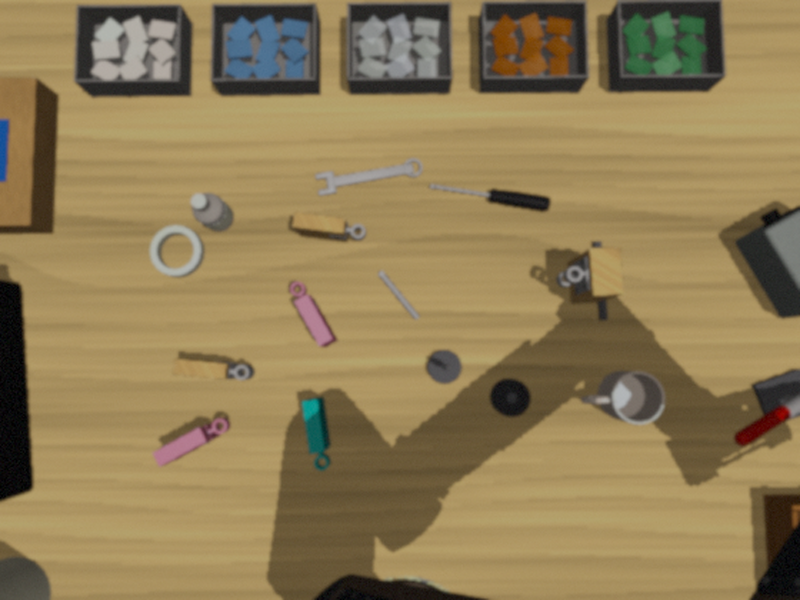

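View pics/scene0b.png

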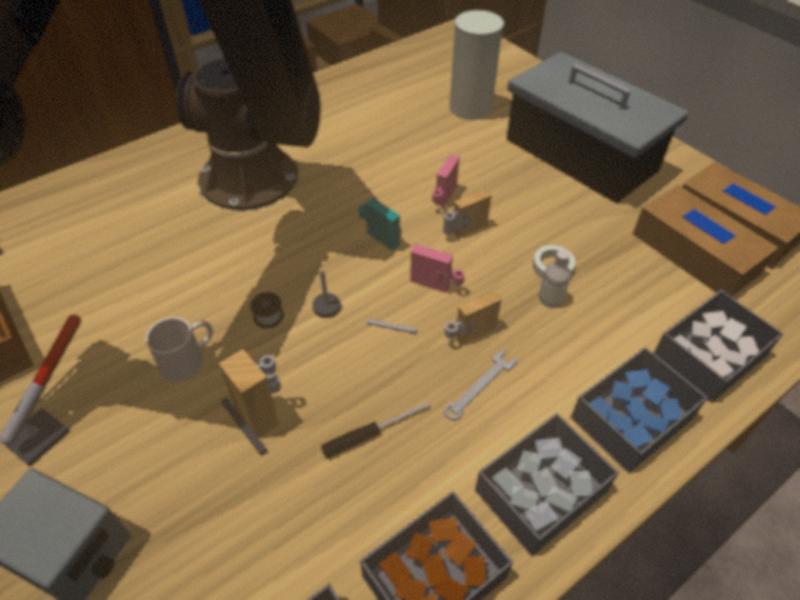

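Top view (800x600): pine blocks at (325,225) and (205,370), gauge (443,367), jamb (600,270) with its knuckle at (575,273). I'll crop the knuckles to tell short from long.

```bash
cat > h.py <<'E'
import cv2,numpy as np
from plant import r,capture,camera_model,job
def ray(m,uv,fish=False):
    K=m["camera_matrix"];R=cv2.Rodrigues(m["rvec"])[0];t=np.ravel(m["tvec"])
    x=(np.array(uv,float)-K[:2,2])/np.array([K[0,0],K[1,1]])
    if fish:
        a=np.linalg.norm(x);d=np.r_[np.sin(a)*x/max(a,1e-9),np.cos(a)]
    else: d=np.r_[x,1]
    return -R.T@t,R.T@d
def plane(m,uv,z,fish=False):
    o,d=ray(m,uv,fish);return o+d*(z-o[2])/d[2]
def proj(m,p,fish=False):
    K=m["camera_matrix"];R=cv2.Rodrigues(m["rvec"])[0];c=R@np.array(p)+np.ravel(m["tvec"])
    if fish:
        a=np.arctan2(np.hypot(c[0],c[1]),c[2]);x=a*c[:2]/np.hypot(c[0],c[1])
    else: x=c[:2]/c[2]
    return K[[0,1],[0,1]]*x+K[:2,2]
E
python3 - <<'E'
from h import *
s=cv2.imread("pics/scene0.png");t=cv2.imread("pics/top0.png")
def c(im,x,y,w=66,h=50): return cv2.resize(im[y:y+h,x:x+w],(396,300),interpolation=cv2.INTER_CUBIC)
o=np.vstack([np.hstack([c(s,295,128),c(s,295,200)]),np.hstack([c(t,195,135),c(t,115,230)])])
cv2.imwrite("pics/crop.png",o)
m=camera_model("top")
for n,uv,z in[("farblk",(230,157),.09),("farkn",(250,162),.06),("nearblk",(143,257),.09),("nearkn",(168,260),.06),("gauge",(310,257),.015),("jambtop",(424,190),.15),("jkn",(402,191),.135)]:
    print(n,plane(m,uv,z).round(3))
E
```

```text
farblk [0.676 0.111 0.09 ]
farkn [0.67  0.068 0.06 ]
nearblk [0.457 0.299 0.09 ]
nearkn [0.45  0.251 0.06 ]
gauge [ 0.454 -0.068  0.015]
jambtop [ 0.592 -0.3    0.15 ]
jkn [ 0.592 -0.257  0.135]
```

View pics/crop.png

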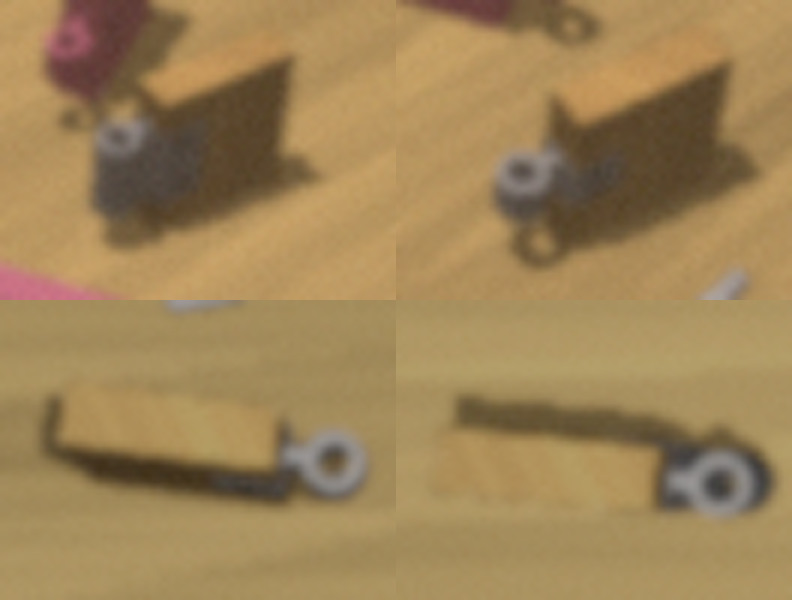

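The top-left/bottom-right pairing in the scene view shows that the nearer block at scene (470,215) has the tall knuckle. The far block, at about (0.676, 0.111), is the short one. Going above it.

Request:
drive_tool([
  [[1, -0.92, 0.67, -0.2, 0], [1, -0.92, 0.67, -0.2, 0], [1, -0.92, 0.67, -0.2, 0]],
])

```text
time_s: 0.48
tcp_pos: [0.3555, -0.488, 0.235]
eef_rot: [-179.9, 0.1, -154.5]
contact_force: [-0.4, -0.9, 0.2]
gripper_width: 0.0877
gripper_force: 0.0
```

Request:
drive_tool([
  [[1, -0.92, 0.67, 0, 0], [1, -0.92, 0.67, 0, 0], [1, -0.92, 0.67, 0, 0]],
])

```text
time_s: 0.85
tcp_pos: [0.4205, -0.3681, 0.234]
eef_rot: [180.0, 0.0, -154.5]
contact_force: [-0.2, -0.8, 0.2]
gripper_width: 0.0876
gripper_force: 0.0
```

Request:
drive_tool([
  [[1, -0.92, 0.67, 0, 0], [1, -0.92, 0.67, 0, 0], [1, -0.92, 0.67, 0, 0]],
])

```text
time_s: 1.23
tcp_pos: [0.486, -0.2487, 0.2338]
eef_rot: [180.0, -0.0, -154.5]
contact_force: [0.0, 0.4, 0.2]
gripper_width: 0.0872
gripper_force: 0.0
```

Request:
drive_tool([
  [[1, -0.92, 0.67, 0, 0], [1, -0.92, 0.67, 0, 0], [1, -0.92, 0.67, 0, 0]],
])

```text
time_s: 1.6
tcp_pos: [0.5514, -0.1291, 0.2334]
eef_rot: [180.0, -0.0, -154.6]
contact_force: [-0.1, 0.1, -0.1]
gripper_width: 0.0878
gripper_force: 0.0
```

Request:
drive_tool([
  [[1, -0.92, 0.67, 0, 0], [1, -0.92, 0.67, 0, 0], [1, -0.92, 0.67, 0, 0]],
])

```text
time_s: 1.98
tcp_pos: [0.6169, -0.0095, 0.233]
eef_rot: [180.0, -0.1, -154.6]
contact_force: [0.2, -0.3, -0.8]
gripper_width: 0.0878
gripper_force: 0.0
```

Request:
drive_tool([
  [[1, -0.92, 0.67, 0, -0.158], [1, -0.92, 0.67, 0, -0.158], [1, -0.92, 0.67, 0, -0.158], [1, -0.92, 0.67, 0, -0.158], [1, -0.92, 0.67, 0, -0.158]],
])

```text
time_s: 2.6
tcp_pos: [0.6812, 0.1072, 0.2334]
eef_rot: [179.9, -0.1, -100.7]
contact_force: [0.3, -0.2, 0.6]
gripper_width: 0.0876
gripper_force: 0.0
```

Run:
```python
from h import *
m=camera_model("wrist");im=capture("wrist");np.savez("w1.npz",**m);print(m,r.get_state()["tcp_pos"])
cv2.imwrite("pics/w1.png",im[:,:,::-1])
cv2.imwrite("pics/w1b.png",cv2.resize(im[:,:,::-1],(800,600),interpolation=cv2.INTER_CUBIC))
```

```text
{'camera_matrix': array([[325.1922621 ,   0.        , 270.74857571],
       [  0.        , 325.1922621 , 207.32137194],
       [  0.        ,   0.        ,   1.        ]]), 'rvec': array([-0.28734383, -3.07976302, -0.39736091]), 'tvec': array([ 0.6499428 , -0.26133721,  0.35352893])} [0.68122464 0.10715481 0.23349782]
```

View pics/w1b.png

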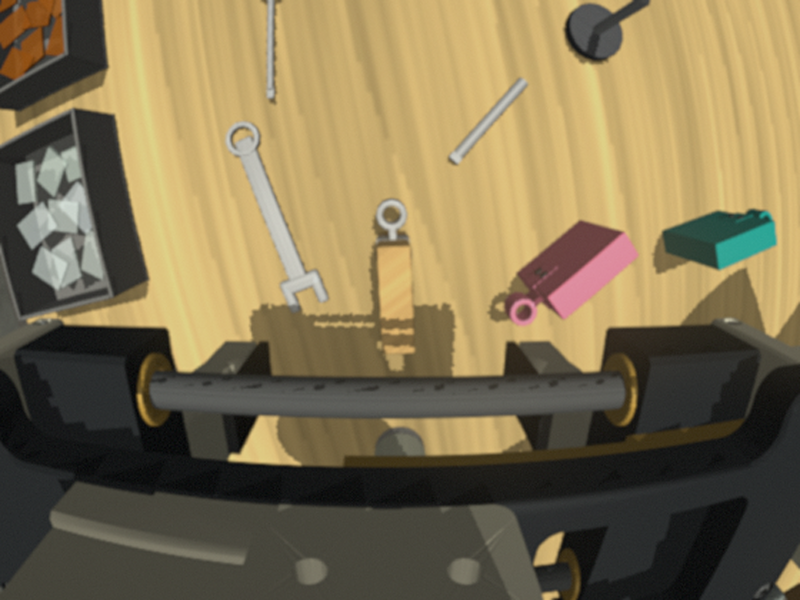

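The wrist view shows the short block centred below, with the knuckle ring at (391,216), top face running (394,243) to (400,352), and the gauge at (600,30). Now measuring the ring centre, block axis, gauge and jamb.

```bash
cat >> h.py <<'E'
def hole(im,uv,rad=14,d=3):
    # ring-shaped light-grey blob near uv -> centre of outer ellipse
    b=im[...,:3].astype(int);sat=b.max(2)-b.min(2);mk=((sat<30)&(b.max(2)>110)).astype(np.uint8)
    z=np.zeros_like(mk);cv2.circle(z,tuple(int(round(v)) for v in uv),rad,1,-1);mk&=z
    cs,_=cv2.findContours(mk,cv2.RETR_EXTERNAL,cv2.CHAIN_APPROX_NONE)
    c=max(cs,key=cv2.contourArea);(e,ax,an)=cv2.fitEllipse(cv2.convexHull(c));return np.array(e),np.array(ax)
E
python3 - <<'E'
from h import *
w=dict(np.load("w1.npz"));W=cv2.imread("pics/w1.png");T=cv2.imread("pics/top0.png");S=cv2.imread("pics/scene0.png");mt=camera_model("top");ms=camera_model("scene")
e,a=hole(W,(273.7,150),11);print("wrist ring",e,a,plane(w,e,.057,True))
for n,uv in[("f",(394/800*560,243*.7)),("b",(400*.7,352*.7))]:print(n,plane(w,uv,.09,True))
e,a=hole(T,(250,162),8);print("top ring",e,a,plane(mt,e,.057))
e,a=hole(T,(402,191.5),9);print("jamb top ring",e,a,plane(mt,e,.135))
print("gauge foot wrist",plane(w,(593*.7,31*.7),.015,True))
def c(im,x,y,w,h,W=396,H=297): return cv2.resize(im[y:y+h,x:x+w],(W,H),interpolation=cv2.INTER_CUBIC)
cv2.imwrite("pics/crop2.png",np.vstack([np.hstack([c(T,380,165,60,45),c(T,290,240,40,30)]),np.hstack([c(S,150,235,60,45),c(S,210,185,40,30)])]))
E
```

```text
wrist ring [273.57131958 149.95417786] [20.2764492  21.72608757] [0.67115233 0.06833237 0.057     ]
f [0.67246862 0.0856758  0.09      ]
b [0.68266783 0.16544633 0.09      ]
top ring [249.37623596 161.71199036] [ 9.7965126  13.22752094] [0.67111757 0.06973686 0.057     ]
jamb top ring [403.30606079 191.50471497] [10.53467941 15.05688095] [ 0.59107613 -0.25995593  0.135     ]
gauge foot wrist [ 0.4593474  -0.06731434  0.015     ]
```

View pics/crop2.png

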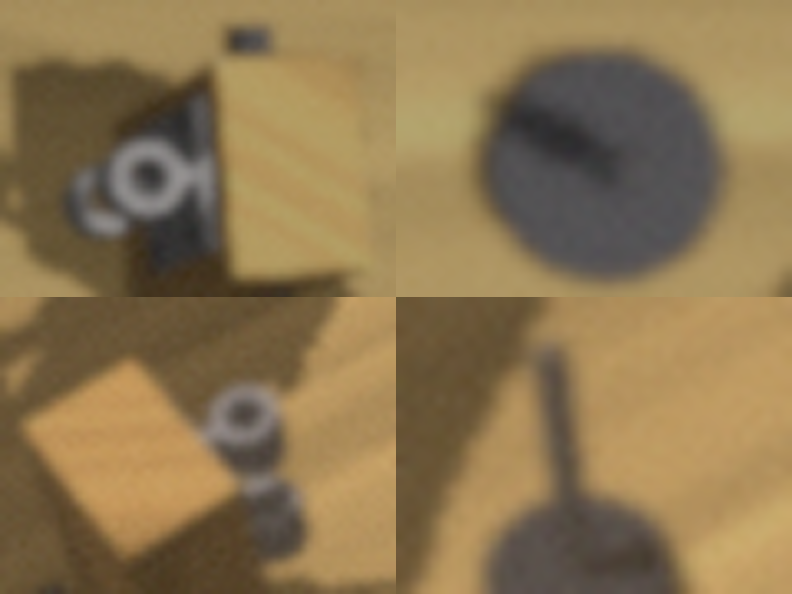

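Run:
```python
from h import *
mt=camera_model("top");ms=camera_model("scene")
print("foot",plane(mt,(310.9,256.7),.015),"tip scene",plane(ms,(225.4,189.8),.110),"expect tip px top",proj(mt,[.457,-.069,.11]))
print("jamb top",plane(mt,(402.7,192),.135),"scene",plane(ms,(187,252.6),.135))
a=plane(mt,(380+217/6.6,165+58/6.6),.15);b=plane(mt,(380+233/6.6,165+280/6.6),.15);print("jamb face",a,b,np.degrees(np.arctan2(*(a-b)[1::-1])))
s=plane(ms,(295+522/6-66,200+172/6),.057);print("short kn scene",s)
st=r.get_state();p=st["tcp_pos"];y=np.radians(st["eef_rot"][2]);print(p,np.degrees(y))
c=np.array([.6772,.126]);d=np.array([-np.cos(np.radians(83)),-np.sin(np.radians(83))])
t=c-.013*d;dv=t-p[:2];print(t,"tx ty mm",1e3*dv@[np.cos(y),np.sin(y)],1e3*dv@[np.sin(y),-np.cos(y)])
```

```text
foot [ 0.4549716  -0.06973301  0.015     ] tip scene [ 0.45642058 -0.06906383  0.11      ] expect tip px top [312.95853809 255.99348964]
jamb top [ 0.59003349 -0.25864561  0.135     ] scene [ 0.58958435 -0.25611187  0.135     ]
jamb face [ 0.62639889 -0.27754882  0.15      ] [ 0.55586526 -0.2803147   0.15      ] 2.2456301110956844
short kn scene [0.67145139 0.06810554 0.057     ]
[0.68122464 0.10715481 0.23349782] -100.15372281931657
[0.6787843 0.1389031] tx ty mm -30.82085678381959 7.999015581943782
```

Request:
drive_tool([
  [[1, -0.257, 0.067, 0.6, -0.009], [1, -0.257, 0.067, 0.6, -0.009], [1, -0.257, 0.067, 0.6, -0.009], [1, -0.257, 0.067, 0.6, -0.009]],
])

```text
time_s: 3.15
tcp_pos: [0.6803, 0.1402, 0.164]
eef_rot: [-179.9, 0.0, -97.8]
contact_force: [0.2, 0.9, 0.3]
gripper_width: 0.0875
gripper_force: 0.0
```

Run:
```python
from h import *
m=camera_model("wrist");im=capture("wrist");np.savez("w2.npz",**m)
st=r.get_state();print(st["tcp_pos"],st["eef_rot"])
W=im[:,:,::-1];cv2.imwrite("pics/w2.png",W)
cv2.imwrite("pics/w2b.png",cv2.resize(W,(800,600),interpolation=cv2.INTER_CUBIC))
p=proj(m,[.6712,.0685,.057],True);e,a=hole(W,p,18);print(p,e,a,plane(m,e,.057,True))
```

```text
[0.68029102 0.14040896 0.16416075] [-1.79848971e+02  6.16920918e-02 -9.78043696e+01]
[270.82149349 119.06049911] [270.7807312  121.03397369] [26.03753471 30.66666985] [0.67146596 0.07018701 0.057     ]
```

View pics/w2b.png

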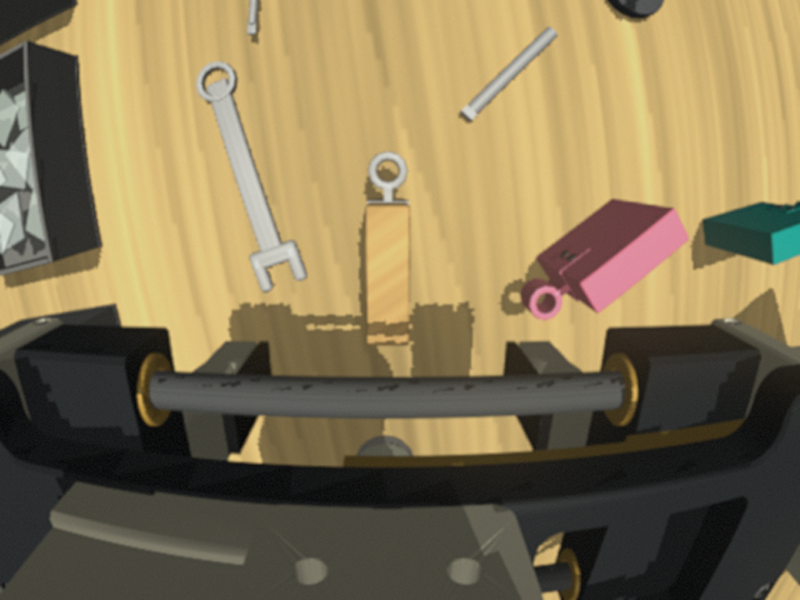

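The block is aligned between the jaws, ring at (388,171). Descend and grip.

Request:
drive_tool([
  [[1, 0, -0.008, 0.833, 0], [1, 0, -0.008, 0.833, 0], [1, 0, -0.008, 0.833, 0], [1, 0, -0.008, 0.833, 0], [1, 0, -0.008, 0.833, 0]],
])

```text
time_s: 3.82
tcp_pos: [0.6817, 0.1413, 0.065]
eef_rot: [-179.8, 0.1, -97.7]
contact_force: [-0.6, 0.5, -0.1]
gripper_width: 0.0872
gripper_force: 0.0
```

Request:
drive_tool([
  [[-1, 0, 0, 0, 0], [-1, 0, 0, 0, 0], [-1, 0, 0, 0, 0], [-1, 0, 0, 0, 0], [-1, 0, 0, 0, 0]],
], squeeze=40)

```text
time_s: 4.45
tcp_pos: [0.68, 0.1408, 0.062]
eef_rot: [180.0, -0.0, -97.7]
contact_force: [0.1, 0.3, -0.2]
gripper_width: 0.0431
gripper_force: 0.0
```

Request:
drive_tool([
  [[-1, 0, 0, 0, 0], [-1, 0, 0, 0, 0], [-1, 0, 0, 0, 0], [-1, 0, 0, 0, 0], [-1, 0, 0, 0, 0]],
])

```text
time_s: 5.08
tcp_pos: [0.68, 0.1408, 0.062]
eef_rot: [180.0, -0.0, -97.7]
contact_force: [-0.2, 0.7, -0.9]
gripper_width: 0.023
gripper_force: 40.0
```

Request:
drive_tool([
  [[-1, 0, 0, -0.3, 0], [-1, 0, 0, -0.6, 0], [-1, 0, 0, -0.96, 0], [-1, 0, 0, -0.96, 0], [-1, 0, 0, -0.96, 0]],
])

```text
time_s: 5.7
tcp_pos: [0.6793, 0.1408, 0.1764]
eef_rot: [179.9, -0.0, -97.8]
contact_force: [-0.0, -0.1, -3.8]
gripper_width: 0.0232
gripper_force: 40.0
```

```bash
cat >> h.py <<'E'
def to(target,yaw,kn):
    # kn: knuckle position in tool frame (tool x,y mm from TCP); print shift so that knuckle reaches target xy at yaw
    st=r.get_state();p=st["tcp_pos"];y0=np.radians(st["eef_rot"][2]);y=np.radians(yaw)
    A=lambda a:np.array([[np.cos(a),np.sin(a)],[np.sin(a),-np.cos(a)]])  # rows: tool x, y in world
    t=np.array(target)-A(y).T@np.array(kn);d=t-p[:2]
    print("tcp",p,st["eef_rot"],"goal tcp",t,"shift/120mm",A(y0)@d/.12,"turn",-(yaw-st["eef_rot"][2])/360)
def knuckle(name="wrist",h=None,guess=(.0715,0)):
    # ring of the held block: h = height of block underside
    m=camera_model(name);st=r.get_state();im=capture(name)[:,:,::-1]
    p=st["tcp_pos"];y=np.radians(st["eef_rot"][2]);A=np.array([[np.cos(y),np.sin(y)],[np.sin(y),-np.cos(y)]])
    h=p[2]-.062 if h is None else h
    g=p[:2]+A.T@np.array(guess);uv=proj(m,[*g,h+.057],name=="wrist")
    e,a=hole(im,uv,22 if name=="wrist" else 10);q=plane(m,e,h+.057,name=="wrist")
    print(name,"px",uv,e,a,"knuckle",q,"in tool",A@(q[:2]-p[:2]));return im,m,e,q
E
python3 - <<'E'
from h import *
im,m,e,q=knuckle();cv2.imwrite("pics/w3.png",im)
cv2.imwrite("pics/w3b.png",cv2.resize(im,(800,600),interpolation=cv2.INTER_CUBIC))
to((.456,-.069),-97.7,(.0715,0))
E
```

```text
wrist px [271.6686192  118.10433617] [270.92102051 117.31799316] [40.47070694 43.04627991] knuckle [0.66996311 0.06943402 0.17137708] in tool [ 0.07193361 -0.00040755]
tcp [0.67900039 0.14060506 0.17568322] [ 1.79860843e+02 -4.53439238e-02 -9.77500368e+01] goal tcp [0.46558001 0.0018553 ] shift/120mm [1.38552056 1.60633611] turn -0.00013899112355398005
```

View pics/w3b.png

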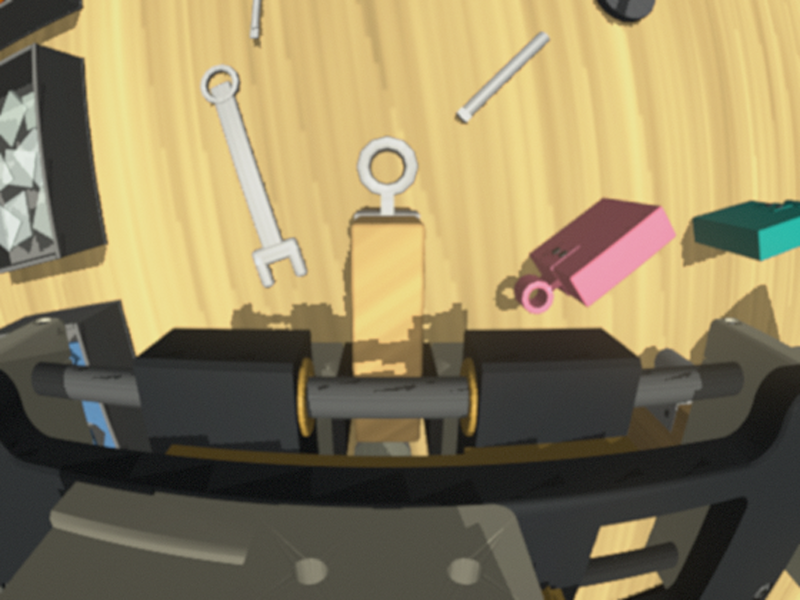

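The block is held cleanly; the ring at (387,166) is at tool offset (71.9, -0.4) mm. On to the gauge.

Request:
drive_tool([
  [[-1, 0.3, 0.4, 0, 0], [-1, 0.69, 0.8, 0, 0], [-1, 0.69, 0.8, 0, 0], [-1, 0.69, 0.8, 0, 0]],
])

```text
time_s: 6.25
tcp_pos: [0.5734, 0.0713, 0.1769]
eef_rot: [180.0, -0.0, -97.8]
contact_force: [-0.4, 1.2, -1.6]
gripper_width: 0.0233
gripper_force: 40.0
```

Request:
drive_tool([
  [[-1, 0.3, 0.4, 0, 0], [-1, 0.69, 0.8, 0, 0], [-1, 0.69, 0.8, 0, 0], [-1, 0.69, 0.8, 0, 0], [-1, 0.69, 0.8, 0, 0]],
])

```text
time_s: 6.88
tcp_pos: [0.4688, 0.0033, 0.1771]
eef_rot: [180.0, -0.0, -97.7]
contact_force: [0.2, 0.2, -2.1]
gripper_width: 0.0238
gripper_force: 40.0
```

Run:
```python
from h import *
im,m,e,q=knuckle(guess=(.0719,-.0004));cv2.imwrite("pics/w4.png",im)
x,y=int(e[0]),int(e[1]);print(proj(m,[.456,-.069,.11],True))
c1=cv2.resize(im[max(y-40,0):y+40,x-53:x+53],(795,600),interpolation=cv2.INTER_CUBIC)
im2,m2,e2,q2=knuckle("scene",guess=(.0719,-.0004));x,y=int(e2[0]),int(e2[1]);print(proj(m2,[.456,-.069,.11]))
c2=cv2.resize(im2[y-40:y+40,x-53:x+53],(795,600),interpolation=cv2.INTER_CUBIC)
im3,m3,e3,q3=knuckle("top",guess=(.0719,-.0004));x,y=int(e3[0]),int(e3[1])
c3=cv2.resize(im3[y-40:y+40,x-53:x+53],(795,600),interpolation=cv2.INTER_CUBIC)
cv2.imwrite("pics/c4.png",cv2.resize(np.vstack([np.hstack([c1,c2]),np.hstack([c3,c3*0])]),(800,600)))
to((.456,-.069),-97.7,(.0719,-.0004))
```

```text
wrist px [270.94595811 117.39282166] [271.21755981 117.00183868] [43.36239243 43.78186798] knuckle [ 0.45935786 -0.06819043  0.17212388] in tool [ 0.07211584 -0.00025218]
[275.51664168 117.02615406]
scene px [224.19818819 173.84389935] [224.99980164 173.92791748] [ 5.58819199 11.31868362] knuckle [ 0.46083757 -0.06656758  0.17199202] in tool [ 0.07024231 -0.0016771 ]
[225.33488172 189.69629444]
top px [314.3100576  255.05716816] [319.29568481 255.0975647 ] [5.5728817  9.66039181] knuckle [ 0.45898693 -0.07819289  0.17191   ] in tool [ 0.08187142 -0.00159395]
tcp [0.4681465  0.00306416 0.17685726] [ 1.79955108e+02 -2.62185767e-02 -9.77080723e+01] goal tcp [0.46523721 0.00230529] shift/120mm [0.00951856 0.02317677] turn -2.2422929154725717e-05
```

View pics/c4.png

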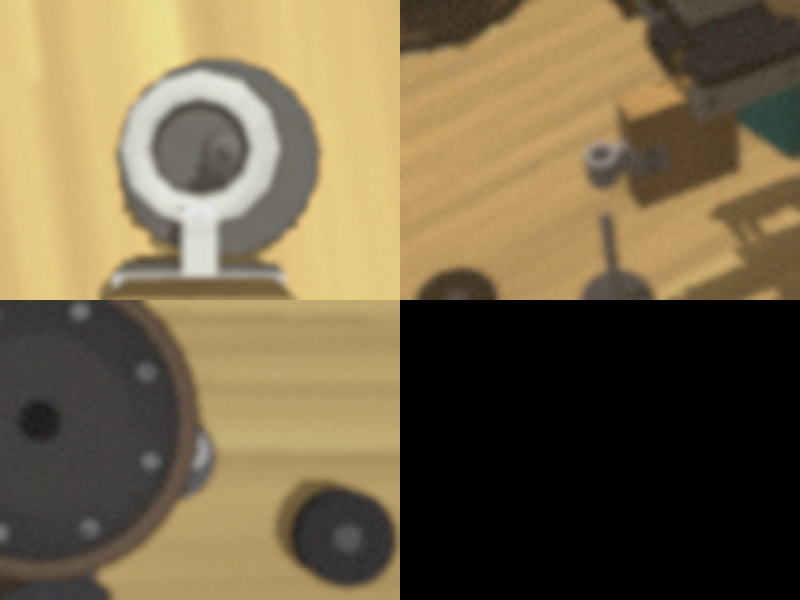

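The bore is nearly over the gauge: in the wrist crop the pin tip shows through the hole at (222,148), and the hole centre is at (199,147).

Run:
```python
from h import *
m=camera_model("wrist");q=plane(m,(271.2,117.0),.1720,True);t=plane(m,(276.8,116.5),.110,True);print(q,t)
y=np.radians(-97.7);A=np.array([[np.cos(y),np.sin(y)],[np.sin(y),-np.cos(y)]]);print(A@(t-q)[:2]*1e3)
```

```text
[ 0.45875375 -0.06844118  0.172     ] [ 0.45436043 -0.06952366  0.11      ]
[1.66135929 4.2086643 ]
```

Request:
drive_tool([
  [[-1, 0.012, 0.032, 0, 0], [-1, 0.012, 0.032, 0.25, 0], [-1, 0.012, 0.032, 0.25, 0], [-1, 0.012, 0.032, 0.25, 0]],
])

```text
time_s: 7.52
tcp_pos: [0.464, 0.0017, 0.1481]
eef_rot: [-180.0, -0.0, -97.7]
contact_force: [0.4, 0.0, -2.1]
gripper_width: 0.0235
gripper_force: 40.0
```

Run:
```python
from h import *
im,m,e,q=knuckle(guess=(.0719,-.0004))
x,y=271,117
cv2.imwrite("pics/c5.png",cv2.resize(im[y-30:y+30,x-40:x+40],(800,600),interpolation=cv2.INTER_CUBIC))
st=r.get_state();print(st["tcp_pos"]);g=im[y-30:y+30,x-40:x+40].max(2)
```

```text
wrist px [270.95367728 117.39568845] [270.99884033 116.97499847] [43.78239059 43.85168076] knuckle [ 0.45464965 -0.06986462  0.14307639] in tool [ 0.07213217 -0.00037553]
[0.4642224  0.00179193 0.14832949]
```

View pics/c5.png

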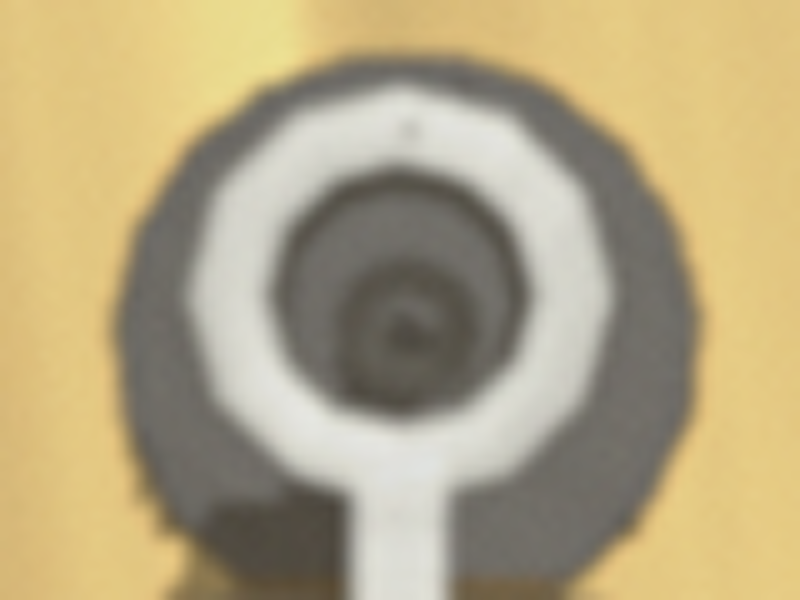

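Run:
```python
from h import *
m=camera_model("wrist");h=r.get_state()["tcp_pos"][2]-.062
y=np.radians(-97.7);A=np.array([[np.cos(y),np.sin(y)],[np.sin(y),-np.cos(y)]])
q=plane(m,(271.0,116.4),h+.057,True);t=plane(m,(271.8,120.0),.110,True);print(q,t,A@(t-q)[:2]*1e3, np.array(proj(m,[*q[:2],.11],True)))
```

```text
[ 0.45485272 -0.07005532  0.14332949] [ 0.45458518 -0.06837656  0.11      ] [-1.6277724   0.49005935] [271.04237795 117.51104709]
```

Request:
drive_tool([
  [[-1, -0.011, 0.003, 0, 0], [-1, -0.011, 0.003, 0.08, 0], [-1, -0.011, 0.003, 0.16, 0], [-1, -0.011, 0.003, 0.16, 0]],
])

```text
time_s: 8.07
tcp_pos: [0.4625, 0.0026, 0.1269]
eef_rot: [179.9, -0.1, -97.7]
contact_force: [0.6, -0.0, -2.4]
gripper_width: 0.0235
gripper_force: 40.0
```

Run:
```python
from h import *
im,m,e,q=knuckle(guess=(.0719,-.0004))
x,y=271,117
cv2.imwrite("pics/c6.png",cv2.resize(im[y-30:y+30,x-40:x+40],(800,600),interpolation=cv2.INTER_CUBIC))
st=r.get_state();print(st["tcp_pos"],st["contact_force"],st["moment"])
```

```text
wrist px [270.9554436  117.33235532] [271.0319519  116.85939026] [43.52114487 43.79730988] knuckle [ 0.45310963 -0.06890648  0.12194927] in tool [ 0.07216115 -0.00035846]
[0.46293467 0.00276858 0.127502  ] [-0.89679942  0.24949085 -1.7259236 ] [0.04829875 0.06348653 0.00759121]
```

View pics/c6.png

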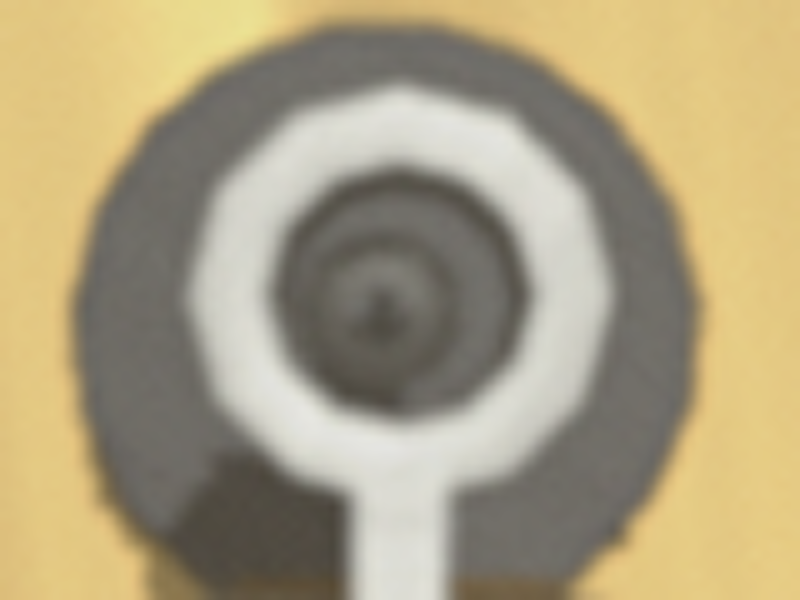

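Tip inside the bore, at (380,308) against the hole centre (400,295): about 1 mm off. Correct and go down.

Request:
drive_tool([
  [[-1, -0.004, -0.009, 0, 0], [-1, -0.004, -0.009, 0.1, 0], [-1, -0.004, -0.009, 0.2, 0], [-1, -0.004, -0.009, 0.24, 0], [-1, -0.004, -0.009, 0.24, 0]],
])

```text
time_s: 8.75
tcp_pos: [0.4642, 0.0032, 0.0987]
eef_rot: [179.9, -0.0, -97.7]
contact_force: [0.7, 0.2, -2.4]
gripper_width: 0.0237
gripper_force: 40.0
```

Request:
drive_tool([
  [[-1, 0, 0, 0, 0], [-1, 0, 0, 0, 0]],
])

```text
time_s: 9.0
tcp_pos: [0.4647, 0.0034, 0.0996]
eef_rot: [-180.0, 0.0, -97.7]
contact_force: [-0.5, 0.3, -1.7]
gripper_width: 0.0233
gripper_force: 40.0
```

Run:
```python
from h import *
im,m,e,q=knuckle(guess=(.0719,-.0004))
a=cv2.resize(im[87:147,231:311],(400,300),interpolation=cv2.INTER_CUBIC)
s=capture("scene")[:,:,::-1];b=cv2.resize(s[160:220,190:270],(400,300),interpolation=cv2.INTER_CUBIC)
cv2.imwrite("pics/c7.png",np.hstack([a,b]))
st=r.get_state();print(st["tcp_pos"],st["contact_force"],st["moment"])
```

```text
wrist px [270.9512218  117.35583977] [271.04953003 116.85972595] [43.46956253 43.84583664] knuckle [ 0.45537164 -0.06816389  0.09463077] in tool [ 0.07217374 -0.00034661]
[0.46464844 0.00338203 0.09957596] [ 0.30795392  0.29140239 -2.34303822] [ 0.05360671  0.09153365 -0.04055739]
```

View pics/c7.png

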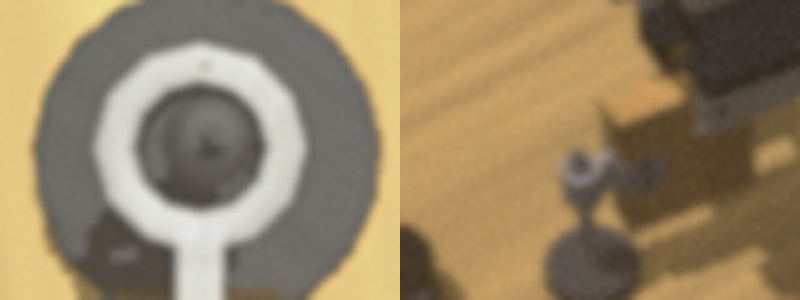

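The pin is through the bore: the left crop shows the pin filling the hole at (205,145), and the block underside is at about 37 mm, so the tip stands at about 72 mm. Lifting straight off and heading towards the jamb.

Request:
drive_tool([
  [[-1, 0, 0, -0.2, 0], [-1, 0, 0, -0.45, 0], [-1, 0, 0, -0.7, 0], [-1, 0, 0, -0.7, 0], [-1, 0, 0, -0.7, 0]],
])

```text
time_s: 9.72
tcp_pos: [0.4639, 0.0033, 0.1827]
eef_rot: [180.0, 0.0, -97.7]
contact_force: [-0.3, -0.2, -2.8]
gripper_width: 0.0232
gripper_force: 40.0
```

Request:
drive_tool([
  [[-1, 0.2, -0.3, 0, 0], [-1, 0.386, -0.628, 0, 0], [-1, 0.386, -0.628, 0, 0], [-1, 0.386, -0.628, 0, 0]],
])

```text
time_s: 10.22
tcp_pos: [0.5319, -0.053, 0.1817]
eef_rot: [179.8, -0.0, -97.8]
contact_force: [-0.5, 0.8, -3.2]
gripper_width: 0.0238
gripper_force: 40.0
```

Request:
drive_tool([
  [[-1, 0.2, -0.3, 0, -0.027], [-1, 0.386, -0.628, 0, -0.027], [-1, 0.386, -0.628, 0, -0.027], [-1, 0.386, -0.628, 0, -0.027], [-1, 0.386, -0.628, 0, -0.027]],
])

```text
time_s: 10.85
tcp_pos: [0.6005, -0.1079, 0.1835]
eef_rot: [180.0, 0.0, -88.0]
contact_force: [0.3, 0.0, -2.5]
gripper_width: 0.0235
gripper_force: 40.0
```

```bash
cat >> h.py <<'E'
def jamb(im,m,guess=(.590,-.2575)):
    uv=proj(m,[*guess,.135],True);rad=24
    e,a=hole(im,uv,rad);q=plane(m,e,.135,True);print("jamb ring exp",uv,"got",e,a,q);return q
E
python3 - <<'E'
from h import *
im,m,e,q=knuckle(guess=(.0719,-.0004));cv2.imwrite("pics/w8.png",im);np.savez("w8.npz",**m)
jamb(im,m)
to((.590,-.190),-87.8,(.0721,-.0004))
E
```

```text
wrist px [270.88226969 117.58293209] [270.51791382 117.23099518] [40.49052811 43.21407318] knuckle [ 0.60369577 -0.17996189  0.1784918 ] in tool [ 0.07209407 -0.00059851]
jamb ring exp [294.60746335  11.1616696 ] got [294.34072876  12.50968552] [30.50950241 34.67578125] [ 0.59015593 -0.25644403  0.135     ]
tcp [ 0.60070151 -0.10799669  0.1836318 ] [-1.79984788e+02  8.50126688e-03 -8.79538671e+01] goal tcp [ 0.58683253 -0.1179685 ] shift/120mm [0.07891893 0.11846807] turn -0.00042740859547593223
```

Request:
drive_tool([
  [[-1, 0.28, 0.118, 0, 0], [-1, 0.28, 0.118, 0, 0], [-1, 0.28, 0.118, 0, 0], [-1, 0.28, 0.118, 0, 0]],
])

```text
time_s: 11.4
tcp_pos: [0.5885, -0.1422, 0.1835]
eef_rot: [-180.0, 0.0, -88.0]
contact_force: [0.5, -0.1, -2.7]
gripper_width: 0.0238
gripper_force: 40.0
```

Run:
```python
from h import *
im,m,e,q=knuckle(guess=(.0719,-.0004));cv2.imwrite("pics/w9.png",im);np.savez("w9.npz",**m)
q=jamb(im,m,(.590,-.2565))
u,v=proj(m,[.590,-.2565,.135],True).astype(int)
# hole (dark) centre inside the ring
b=im.astype(int);dark=((b.max(2)<130)).astype(np.uint8);z=np.zeros_like(dark);cv2.circle(z,(u,v),10,1,-1)
n,l,s,c=cv2.connectedComponentsWithStats(dark&z)
for i in range(1,n):
    if s[i,4]>20: print("bore",s[i],c[i],plane(m,c[i],.135,True))
print(b[max(v-24,0):v+25:3,u-24:u+25:3].max(2))
```

```text
wrist px [270.89748716 117.51212378] [270.48379517 117.1545639 ] [40.76945877 43.21769714] knuckle [ 0.59170577 -0.21421739  0.17849353] in tool [ 0.0720972  -0.00062543]
jamb ring exp [275.35446435  57.75954071] got [275.28973389  54.781353  ] [35.14226532 40.24977112] [ 0.59011858 -0.25862812  0.135     ]
bore [266  49  20  14 173] [275.60115607  54.58381503] [ 0.5899133  -0.25877815  0.135     ]
bore [269  62  12   5  47] [274.46808511  64.        ] [ 0.59044104 -0.25203893  0.135     ]
[[129 199 212 212 210 205 189 184 180 181 177 183 179 163 139 138 137]
 [ 83  81  78  82  80  79  77 226 237 215  74  77  77  76  77  79  79]
 [ 65  77  79  82  80  80  76 228 238 228  77  77  81  80  79  68  59]
 [ 67  78  83  82  80  80 114 225 232 223 126  83  78  80  80  77  69]
 [ 81  82  81  83  96 203 231 231 231 234 232 227 106  77  80  81  80]
 [ 81  82  80  91 206 231 222 166 131 164 218 235 230 110  80  81  78]
 [ 83  83  80 165 231 220 101  75  81  82  89 198 232 204  78  82  81]
 [ 79  75  77 207 233 137  76  88 102  83  84 105 226 229  81  73  73]
 [ 70  71  89 226 232  99  82 130 136  95  89  84 215 230 127  77  81]
 [ 96  97  93 215 233 138 130 134 137 135 125 100 225 231 108  97  95]
 [101 105 105 174 233 211 126  98  96 115 139 169 228 215 113 117 115]
 [140 136 138 127 226 233 210 129  93 117 175 226 228 163 142 142 141]
 [138 138 138 122 117 226 229 236 232 232 229 228 150 121 142 144 142]
 [141 138 139 129  96 117 176 212 227 214 179 129 105 138 144 140 192]
 [140 137 139 136 128 101  85  82  91  83  82 145 176 141 143 150 231]
 [140 138 140 139 143 226 183 111  98 116 131 198 133 141 141 189 237]
 [140 138 140 140 119 141 228 156 143 135 125 106 137 140 201 236 236]]
```

Request:
drive_tool([
  [[-1, 0, 0.014, 0.3, 0], [-1, 0, 0.014, 0.596, 0], [-1, 0, 0.014, 0.596, 0], [-1, 0, 0.014, 0.596, 0], [-1, 0, 0.014, 0.596, 0]],
])

```text
time_s: 12.08
tcp_pos: [0.588, -0.1429, 0.1136]
eef_rot: [-179.8, -0.0, -88.0]
contact_force: [-0.4, -0.3, -2.9]
gripper_width: 0.0235
gripper_force: 40.0
```

Run:
```python
from h import *
im,m,e,q=knuckle(guess=(.0719,-.0004));cv2.imwrite("pics/w10.png",im)
jamb(im,m,(.590,-.2565))
to((.590,-.2565),-88,(.0723,-.0005))
```

```text
wrist px [270.90596554 117.47996201] [270.35336304 116.52198792] [41.07059479 42.97872162] knuckle [ 0.59120536 -0.21521676  0.10861617] in tool [ 0.0724285 -0.0007012]
jamb ring exp [275.83703721  30.33858834] got [275.97045898  29.98258209] [47.07846451 47.75003433] [ 0.58994397 -0.25668456  0.135     ]
tcp [ 0.58774557 -0.1428267   0.11341594] [-1.79849122e+02 -6.46781131e-03 -8.79946443e+01] goal tcp [ 0.58697707 -0.18426149] shift/120mm [0.34485436 0.0184829 ] turn 1.4877046326273242e-05
```

Request:
drive_tool([
  [[-1, 0, 0.018, 0.01, 0], [-1, 0.1, 0.018, 0.01, 0], [-1, 0.2, 0.018, 0.01, 0], [-1, 0.2, 0.018, 0.01, 0]],
])

```text
time_s: 12.62
tcp_pos: [0.5853, -0.1682, 0.1105]
eef_rot: [180.0, -0.0, -88.1]
contact_force: [0.8, 0.3, -2.1]
gripper_width: 0.024
gripper_force: 40.0
```

Request:
drive_tool([
  [[-1, 0.05, 0, 0, 0], [-1, 0.1, 0, 0, 0], [-1, 0.143, 0, 0, 0], [-1, 0.143, 0, 0, 0], [-1, 0.143, 0, 0, 0]],
])

```text
time_s: 13.25
tcp_pos: [0.5859, -0.1841, 0.1106]
eef_rot: [180.0, 0.0, -88.0]
contact_force: [-0.7, -0.1, -2.7]
gripper_width: 0.0233
gripper_force: 40.0
```

Run:
```python
from h import *
st=r.get_state();print(st["tcp_pos"],st["eef_rot"],st["contact_force"],st["moment"])
m=camera_model("wrist");im=capture("wrist")[:,:,::-1];cv2.imwrite("pics/w11.png",im)
jamb(im,m,(.590,-.2565));to((.590,-.2565),-88,(.0723,-.0005))
s=capture("scene")[:,:,::-1];ms=camera_model("scene");cv2.imwrite("pics/s11.png",s)
u,v=proj(ms,[.590,-.2565,.095]).round().astype(int)
print(proj(ms,[.59,-.2565,.135]),proj(ms,[.59,-.2565,.055]),(u,v));print(s[v-22:v+23,u-14:u+16].max(2)[:, ::2])
```

```text
[ 0.58592913 -0.18406284  0.11055028] [ 1.79997408e+02  3.42381118e-03 -8.80191791e+01] [-0.71284782 -0.09072596 -2.65027604] [ 0.05331934  0.08348253 -0.02472977]
jamb ring exp [268.36114778 114.95093256] got [267.99765015 114.99619293] [47.64042664 47.65991974] [ 0.59016459 -0.25647358  0.135     ]
tcp [ 0.58592146 -0.1839695   0.11056023] [ 1.79995413e+02  2.83657677e-03 -8.80059125e+01] goal tcp [ 0.58697707 -0.18426149] shift/120mm [ 0.00273792 -0.00870675] turn -1.64235121828603e-05
[186.94129938 252.80373194] [191.98301122 271.60973147] (np.int64(190), np.int64(262))
[[194 189 187 185 199 212 219 218 215 213 208 211 218 219 209]
 [189 186 184 195 212 217 220 218 213 210 210 212 216 218 215]
 [190 190 196 209 218 219 216 214 207 212 215 209 216 213 217]
 [193 202 206 215 218 218 214 210 204 212 212 216 213 213 211]
 [200 210 215 217 215 215 212 204 201 210 216 212 214 213 200]
 [211 215 218 217 213 211 208 198 185 204 211 210 213 202 172]
 [215 217 219 215 209 204 205 194 166 192 207 206 203 176 133]
 [219 218 214 211 210 204 201 195 155 173 201 198 177 140 103]
 [215 216 212 2
[... 1616 characters left out ...]
5 194]
 [ 89  95  94  98  94  97  99 107 119 152 191 197 198 196 195]
 [ 93  93  96  93 100  95 100 129 158 183 194 196 196 195 190]
 [ 92  91  98  98  96  98 103 149 176 180 185 193 196 196 187]
 [ 87  94  98  98  96  95  99 138 160 154 163 185 193 185 177]
 [ 90  95  96  96  94  96  96 113 131 125 132 163 171 160 146]
 [ 91  95  98  98  96  96  96  99 116 118 117 130 140 132 125]
 [ 91  95  98 102  98  94  95  99 111 114 115 119 118 115 114]
 [ 92  96  96  98  99  93  94  98 110 119 117 117 117 113 119]
 [ 90  93  99  99  96  96  96  99 108 116 117 113 114 113 115]
 [ 89  96  96  99  97  98  98 101 112 118 118 116 117 115 116]
 [ 91  94  97  95  97  98  93  96 109 113 119 114 117 117 114]]
```

Request:
drive_tool([
  [[-1, 0.003, -0.008, -0.01, 0], [-1, 0.003, -0.008, -0.01, 0], [-1, 0.003, -0.008, -0.01, 0], [-1, 0.003, -0.008, -0.01, 0], [-1, 0.003, -0.008, -0.01, 0]],
])

```text
time_s: 13.98
tcp_pos: [0.5869, -0.1844, 0.1117]
eef_rot: [180.0, 0.0, -88.0]
contact_force: [0.1, -0.1, -2.5]
gripper_width: 0.0237
gripper_force: 40.0
```

Request:
drive_tool([
  [[-1, 0, 0, 0, 0], [-1, 0, 0, 0, 0], [-1, 0, 0, 0, 0], [-1, 0, 0, 0, 0]],
])

```text
time_s: 14.48
tcp_pos: [0.5869, -0.1844, 0.1118]
eef_rot: [180.0, 0.0, -88.0]
contact_force: [0.5, 0.0, -2.3]
gripper_width: 0.0234
gripper_force: 40.0
```

Run:
```python
from h import *
m=camera_model("wrist");im=capture("wrist")[:,:,::-1]
jamb(im,m,(.590,-.2565));to((.590,-.2565),-88,(.0723,-.0005))
st=r.get_state();print(st["contact_force"],st["moment"],st["qd"],st["gripper_force"])
```

```text
jamb ring exp [270.52465963 115.89789102] got [270.93652344 115.91369629] [47.34550095 47.74026489] [ 0.58981088 -0.25649929  0.135     ]
tcp [ 0.58694134 -0.18442673  0.1118042 ] [-1.79999069e+02  3.41212259e-04 -8.80113062e+01] goal tcp [ 0.58697707 -0.18426149] shift/120mm [-0.00136585 -0.00034537] turn -3.140613776145705e-05
[-1.31728992  0.53039311 -1.8500137 ] [0.08267891 0.13010762 0.01539257] [-0.03569632  0.03906482  0.07819589 -0.12510719 -0.07456241 -0.04370904] 39.99347448348999
```

The jamb ring is where the held knuckle is expected to within a fraction of a millimetre, and there is no contact load beyond the block's weight. Handing in.

```bash
python3 -c "
from plant import job
print(job.close_job())"
```

```text
the job is handed in; nothing more can be done
None
```

I checked the short-knuckle block on the gauge pin with the tip out of the top. I handed in with its knuckle held in the jamb gap, measured within about 1 mm of the hinge axis and with no contact load beyond the block's weight, but no verdict came back; I also viewed 11 pictures, one over the limit of 10.

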